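Clamp the long crate tag in the stockroom tag reader

ROBOT

A 7-joint arm with a two-finger parallel gripper is mounted at the origin on the work surface. World frame = base frame: x ahead of the robot, y to its left, z up, the work surface at z = 0. Lengths are in m, angles in rad, forces in N, time in s.
With the tool pointing down it reaches from about 0.4 to 0.875 m from the base axis. Payload 6.5 kg.
Tool frame: the origin (TCP) lies between the finger pads; the fingertips stand 22 mm ahead of it and the grasp point (between the pads) lies 3 mm ahead of it (manip.tcp_to_tips is the y of the fingertips in the tool frame, in m); y points along the fingers, x is the direction in which the jaws open and shut, and the axes are right-handed (so a half turn about y gives the same grasp; the last joint's range is limited). The gripper opens to 85 mm and grips with 20 to 120 N. Pads are 22 mm wide; open, the fingers measure 114 mm over their backs; the gripper's body (76 mm by 85 mm) begins 54 mm behind the grasp point. The pads swing forward as they close: fully open they stand 13 mm farther back than shut.
Start: joints at [-1.213, 0.536, -0.004, 1.538, 0.003, 1.067, -0.071], TCP at [0.267, 0.592, 0.226] pointing down, gripper open.
Joint ranges: [-2.7, 2.7], [-0.37, 2.16], [-1.27, 1.26], [0.24, 2.4], [-1.31, 4.45], [0.19, 1.91], [-2.76, 2.76]. Speed limits (rad/s): [2.39, 2.39, 3.14, 3.14, 3.14, 3.14, 3.14].

INTERFACE

Orientations are given as [roll, pitch, yaw] about the fixed x, y, z axes, in that order (R = Rz(yaw) Ry(pitch) Rx(roll)).
In Python, from plant import sense, viewer, job, manip gives the robot as it stands. The module is installed in compiled form; this text tells all that it offers.
- The arm moves only by the shell command python3 -m pendant 'ROWS' [OPENING]. ROWS is a JSON object of lists of equal length, an entry for each row: "delta_pos": the shift along the tool's x, y, z in mm, a list of three; "twist": the turn about the tool's y in degrees. A call has 1 to 20 rows; each row is the pose to reach, as a shift and turn from the pose commanded when the call began, along the tool's axes at that moment; what a row does not reach only later rows make up. A row lasts 1/10 s, in which the tool goes at most 50 mm and 8.59 degrees, less where a joint would pass 70% of its speed; a pose out of reach is approached as far as the arm can. A call with a gripper value outside its range is refused whole. OPENING is the finger opening in mm, from 0 to 85.4, set as the call begins (- or left out, the last holds). The fingers move at their own pace and stop on an object; the grip force is fixed at half the most. Time passes only in rows, so rows that repeat a pose let the fingers close. It gives the time, the measured TCP pose, the force and the opening at its end, in the units of the state.
- sense(): the state, without advancing time (a new reading comes with each control period).
- viewer.get_image(name): name is "scene" or "top" or "wrist"; returns a dict with "img" (384x512x3 uint8, blue, green, red), "range_z" (384x512 float32, m along the optical axis (not along the pixel's ray), 0 where there is no reading), "camera_matrix" (3x3 intrinsics, pixels), "origin" and "orientation" of the camera in the world. Camera axes: x right, y down, z forward; pixel columns grow to the right and rows downward; lengths in m; the calibration is good to about 2 mm. A picture is of the moment at which its call begins.
- job.finish_job(): hands the job in, once; it reports no verdict.
The state is a dict: "t": time; "joints": joint angles; "dq": joint speeds; "joint_torque": joint torques, N m; "ee_pos": TCP position; "ee_rot": TCP orientation; "ft_force": force on the tool from outside, world axes, zero at the start; "torque": the same for the moment, N m; "opening": opening from 0.0 (shut) to 1.0 (fully open).
Only numpy, scipy, OpenCV 4.12 (cv2) and the standard library are available. Lean on these libraries where they do the work, as an engineer would, in place of code of your own. Each camera call takes 0.05 s, during which the arm holds its last target.

TASK

Load the long crate tag into the tag reader: draw the reader's sprung curved arm back until it stays open, set the tag down flat on the bed over the glass window, lengthwise along the raised steel edge, and let go of it. Then nudge the arm back so that it springs onto the tag and holds it flush against the edge.

Things in the scene. Friction and masses are not known exactly. Their poses are not given: they have to be found in the camera images.
- reader: Tag reader, fixed: black base 230 x 130 mm, bed top at z=14 mm. Origin on the table. Straight steel edge along its x (150 mm long, middle at x=0) on its +y side: inner face y=45, top z=24 mm. Pale glass window 60 x 34 mm flush in the bed at x=0, y=20: the long tag, flush to the edge and centred, has its origin at (0, 20, 14) mm. The arm turns on a pin at x=85, y=-35 (spring behind it, top z=40)
- long_tag: Loose grey plastic crate tag, about 90 g: rectangular plate 100 (its x) x 50 (y) x 8 mm with an upright grip fin in the middle, 12 mm thick along x, 36 long along y, top 31.5 mm above the underside. Origin: centre of the underside. Two unwanted tags of the same plastic and fin lie near: a 50 mm square plate and a round one 56 mm wide
- clip (a joint): Angle (rad) of the curved steel arm: 0 shut across the bed, grows counter-clockwise from above, away from the edge, to 1.1. Over-centre spring: below 0.76 driven shut (about 2.5 N at the knob near 0), above it driven open, staying at 1.1 (1.5 N). It rests on the loaded tag at about 0.2 with 3 N, pushing home a tag set up to 15 mm off the edge. Bar 10 mm thick, top 26 mm above the table
- clip_knob (a point): Point on the axis of the round upright knob at the arm's free end, 48 mm above the table. Aluminium post 16 mm across, top 61 mm above the table, free to grip from 30 mm up. It circles the pin at 123 mm: in the reader's frame at x=-33, y=-1 mm with the arm at 0, at x=1, y=-125 mm with the arm at 1.1
Mind the look-alikes: they are no part of the job. Leave any yellow look-alike of the long_tag alone.

How it is judged:
By the outcome, as a careful person would: the job done as asked, in the order asked, and still so for the second after the job is handed in, with the robot touching nothing.
It also fails if it takes over 58 s, if anything falls off the work surface, if the arm or the gripper's body presses on something with over 40 N, if the wrist force passes 120 N, or if a joint passes its speed limit or range.

## Working session

There is one attempt and no reset: what is moved stays moved. The work goes in short steps, Python scripts to look and compute and a shell command to move; the robot and the scene stay as the last step left them, time stands still between calls to the robot, and variables do not carry over. Pictures are saved under pics/ and viewed, and the job is handed in when it is done.

```bash
mkdir -p pics; ls; python3 - <<'E'
from plant import sense, viewer
import cv2,pickle
s=sense();print(s)
for n in("scene","top","wrist"):
    d=viewer.get_image(n);cv2.imwrite(f"pics/{n}0.png",d["img"]);pickle.dump(d,open(f"{n}0.pkl","wb"))
    print(n,d["camera_matrix"],d["origin"],d["orientation"])
E
```

```text
pics
{'t': 0.0, 'joints': array([-1.21319213,  0.53719666, -0.00444706,  1.53888134,  0.00261948,
        1.06733209, -0.07117042]), 'dq': array([ 0.00015232,  0.00057514,  0.00063133,  0.00121249,  0.0002914 ,
       -0.00122441, -0.00050841]), 'joint_torque': array([-1.20864741e-03, -5.83396161e+01,  1.04736764e+00, -2.59110761e+01,
        1.21612955e-02,  9.19690006e-03,  8.52561669e-06]), 'ee_pos': array([0.26704723, 0.59188304, 0.22489009]), 'ee_rot': array([-1.57094158,  0.0018059 ,  1.14711021]), 'ft_force': array([-1.03860912,  0.30713889, -0.83428588]), 'torque': array([0.02761746, 0.00331902, 0.02643489]), 'opening': 1.00080962901042}
scene [[422.53369194   0.         248.04246329]
 [  0.         422.53369194 195.90886752]
 [  0.           0.           1.        ]] [ 1.15838242 -0.05016216  0.54995202] [-2.23539464  0.00668002  1.60646834]
top [[441.87692194   0.         256.48430523]
 [  0.         441.87692194 195.81089635]
 [  0.           0.           1.        ]] [ 0.38377213 -0.08818639  1.11228755] [-3.00739172  0.00728633 -1.55394138]
wrist [[346.32682576   0.         260.37776649]
 [  0.         346.32682576 194.31390037]
 [  0.           0.           1.        ]] [0.20677281 0.61968063 0.37205176] [2.87501588e+00 2.86728770e-03 1.14606560e+00]
```

View pics/top0.png

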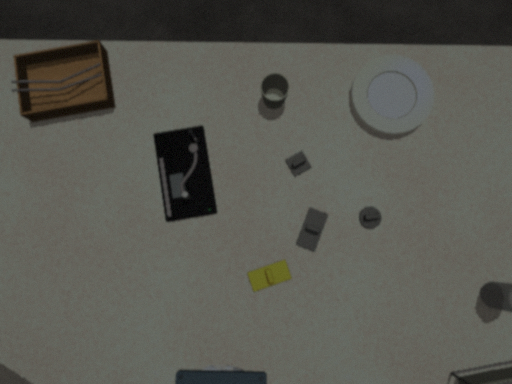

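View pics/scene0.png

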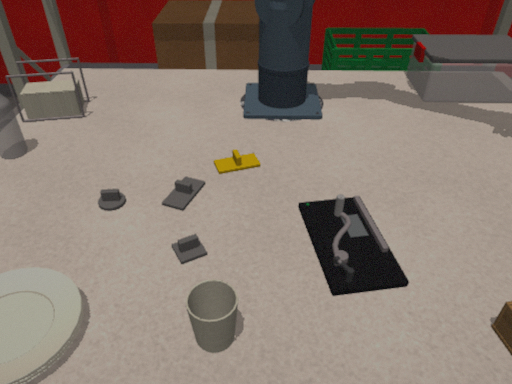

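View pics/wrist0.png

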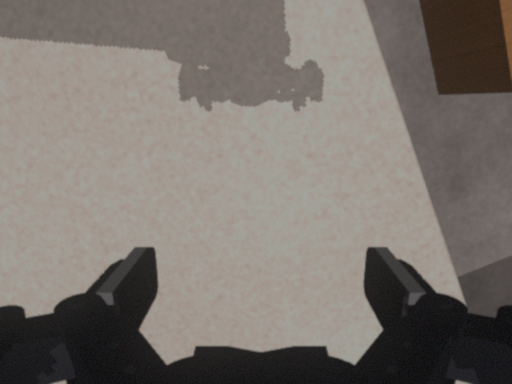

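Top view: grey long plate at (312,229). Yellow look-alike at (269,276), square at (298,163), round at (370,217). Reader at (185,173), with its edge on the image left, the knob at (185,195) and the pin at about (194,148).

```bash
cat > h.py <<'E'
import numpy as np,cv2,pickle
from scipy.spatial.transform import Rotation as R
def rot(o): return R.from_euler('xyz',o).as_matrix()
def ray(d,uv,z):
    uv=np.atleast_2d(np.asarray(uv,float)); K=d["camera_matrix"]
    v=np.c_[(uv[:,0]-K[0,2])/K[0,0],(uv[:,1]-K[1,2])/K[1,1],np.ones(len(uv))]@rot(d["orientation"]).T
    o=np.asarray(d["origin"]); return o+v*((z-o[2])/v[:,2])[:,None]
def proj(d,P):
    P=np.atleast_2d(P); c=(P-np.asarray(d["origin"]))@rot(d["orientation"]); K=d["camera_matrix"]
    return np.c_[c[:,0]/c[:,2]*K[0,0]+K[0,2],c[:,1]/c[:,2]*K[1,1]+K[1,2]]
def grab(n,tag,up=1):
    from plant import viewer
    d=viewer.get_image(n);pickle.dump(d,open(f"{n}{tag}.pkl","wb"));cv2.imwrite(f"pics/{n}{tag}.png",d["img"]);return d
def load(n,tag): return pickle.load(open(f"{n}{tag}.pkl","rb"))
E
python3 - <<'E'
from h import *
d=load("top",0);img=d["img"]
c=cv2.resize(img[120:300,140:400],None,fx=3,fy=3,interpolation=cv2.INTER_CUBIC);cv2.imwrite("pics/topcrop.png",cv2.convertScaleAbs(c,alpha=1.5))
hsv=cv2.cvtColor(img,cv2.COLOR_BGR2HSV)
for p in [(312,229),(269,276),(298,163),(370,217),(185,173)]:print(p,img[p[1],p[0]],hsv[p[1],p[0]])
g=cv2.cvtColor(img,cv2.COLOR_BGR2GRAY)
print(img[240,340])
# reader: black
m=((g<40)*255).astype(np.uint8); m[:115]=0;m[235:]=0;m[:,:140]=0;m[:,225:]=0
m=cv2.morphologyEx(m,cv2.MORPH_CLOSE,np.ones((15,15)))
cs=cv2.findContours(m,0,1)[0];k=max(cs,key=cv2.contourArea);r=cv2.minAreaRect(k)
b=cv2.boxPoints(r);print("box",b)
P=ray(d,b,0.014);print(P.round(4),np.linalg.norm(np.diff(P,axis=0),axis=1));print("ctr",P.mean(0))
# tag
for nm,(x0,x1,y0,y1) in dict(long=(288,336,198,260)).items():
    t=((g<95)*255).astype(np.uint8); z=np.zeros_like(t);z[y0:y1,x0:x1]=t[y0:y1,x0:x1]
    cs=cv2.findContours(z,0,1)[0];k=max(cs,key=cv2.contourArea);b=cv2.boxPoints(cv2.minAreaRect(k))
    P=ray(d,b,0.006);print(nm,b.tolist(),P.round(4),np.linalg.norm(np.diff(P,axis=0),axis=1),P.mean(0))
E
```

```text
(312, 229) [48 53 51] [42 24 53]
(269, 276) [ 33 101 100] [ 30 172 101]
(298, 163) [46 47 48] [15 11 48]
(370, 217) [48 51 52] [23 20 52]
(185, 173) [15 15 13] [90 34 15]
[ 93 101 102]
box [[152.1765  133.75516]
 [202.29109 125.62848]
 [216.47758 213.11176]
 [166.36299 221.23843]]
[[0.688  0.1921 0.014 ]
 [0.7114 0.0644 0.014 ]
 [0.4867 0.0215 0.014 ]
 [0.4644 0.1458 0.014 ]] [0.12985846 0.22868279 0.12638215]
ctr [0.58762503 0.10595519 0.014     ]
long [[293.5567932128906, 245.6949005126953], [307.8062438964844, 204.9822235107422], [329.5879821777344, 212.60581970214844], [315.3385314941406, 253.31849670410156]] [[ 0.4093 -0.1719  0.006 ]
 [ 0.5117 -0.2072  0.006 ]
 [ 0.4934 -0.2618  0.006 ]
 [ 0.3914 -0.226   0.006 ]] [0.10836198 0.05766492 0.10808267] [ 0.45143912 -0.21672917  0.006     ]
```

View pics/topcrop.png

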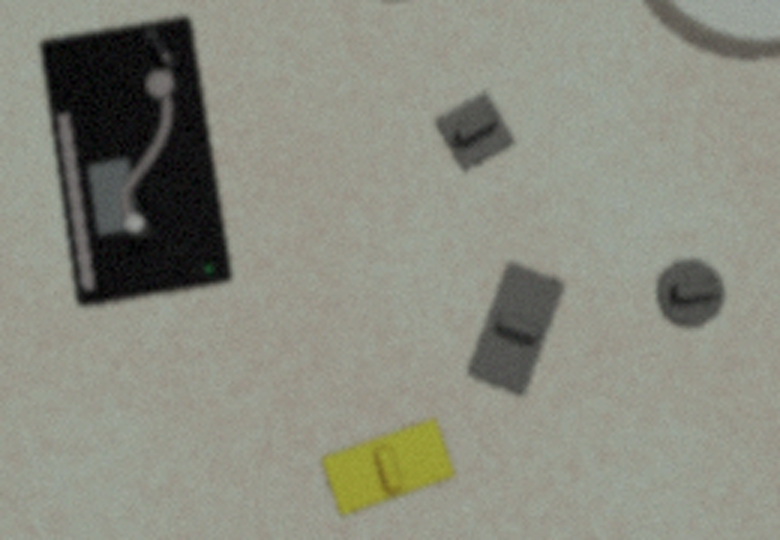

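```bash
python3 - <<'E'
from h import *
from plant import manip
print([a for a in dir(manip) if a[0]!='_'], manip.tcp_to_tips)
c=np.array([.5876,.1060]);yaw=.196
def rd(x,y,z): 
    R2=np.array([[np.cos(yaw),-np.sin(yaw)],[np.sin(yaw),np.cos(yaw)]]); return np.r_[c+R2@[x/1e3,y/1e3],z/1e3]
pts=dict(knobtop=(-33,-1,61),pin=(85,-35,40),win=(0,20,14),e0=(-75,45,24),e1=(75,45,24),c0=(-115,-65,14),c1=(115,-65,14),c2=(115,65,14),c3=(-115,65,14))
for n in("top","scene"):
    d=load(n,0);s=4;x0,y0,w,h=((140,115,90,115) if n=="top" else (290,180,120,120))
    im=cv2.convertScaleAbs(cv2.resize(d["img"][y0:y0+h,x0:x0+w],None,fx=s,fy=s,interpolation=cv2.INTER_CUBIC),alpha=1.6)
    for k,v in pts.items():
        uv=proj(d,rd(*v))[0];print(n,k,uv.round(1));q=((uv-[x0,y0]+.5)*s).astype(int);cv2.drawMarker(im,tuple(int(a) for a in q),(0,0,255),0,12,1)
    cv2.imwrite(f"pics/chk_{n}.png",im)
E
```

```text
['MotionError', 'tcp_to_tips'] 0.022
top knobtop [183.5 182.4]
top pin [191.  135.5]
top win [176.4 174.2]
top e0 [170.4 204.6]
top e1 [161.4 146.5]
top c0 [217.1 212.8]
top c1 [202.2 125. ]
top c2 [152.2 133.9]
top c3 [165.7 222.1]
scene knobtop [343.1 204.5]
scene pin [345.6 261.9]
scene win [356.7 234.3]
scene e0 [355.9 203.2]
scene e1 [387.6 258.3]
scene c0 [296.2 200.5]
scene c1 [331.8 289. ]
scene c2 [408.1 278.7]
scene c3 [357.5 193.9]
```

View pics/chk_top.png

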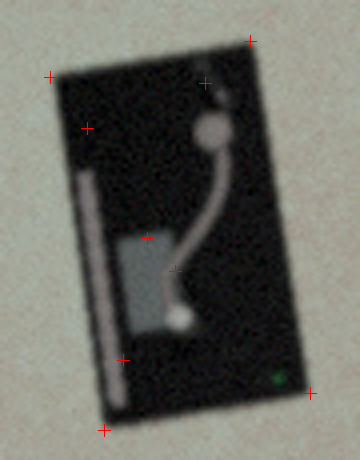

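View pics/chk_scene.png

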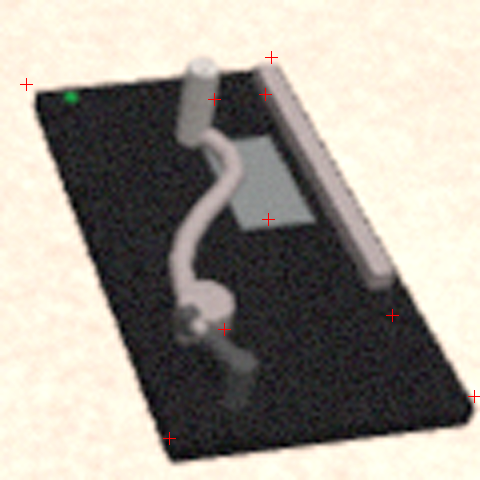

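The reader's origin isn't mid-base, so I'll refit from features. A closer wrist view over the reader is next, and it's on the way anyway.

```bash
python3 -m pendant '{"delta_pos":[[-18,0,-21],[-36,0,-42],[-54,0,-63],[-72,0,-84],[-90,0,-105],[-108,0,-126],[-126,0,-147],[-144,0,-168],[-162,0,-189],[-180,0,-210],[-198,0,-231],[-216,0,-252],[-234,0,-273],[-252,0,-294],[-270,0,-315],[-288,0,-336],[-306,0,-357],[-324,0,-378],[-342,0,-399],[-352,0,-414]],"twist":[8,16,24,32,40,48,56,64,72,80,88,96,104,112,120,128,136,144,152,160]}' -
python3 - <<'E'
from h import *
from plant import sense
d=grab("wrist",1);s=sense();print(s["ee_pos"],s["ee_rot"],s["t"],d["origin"],d["orientation"])
E
```

```text
t: 2.15
ee_pos: [0.5003, 0.0992, 0.2259]
ee_rot: [-1.571, -0.0, -1.653]
ft_force: [-0.3, 0.1, -0.5]
opening: 1.0
[0.50165688 0.09704039 0.22609938] [-1.56891372e+00 -1.61283742e-03 -1.66254082e+00] 2.2 [0.56628604 0.09406081 0.3729469 ] [ 2.87735039e+00 -2.06106473e-03 -1.65424462e+00]
```

View pics/wrist1.png

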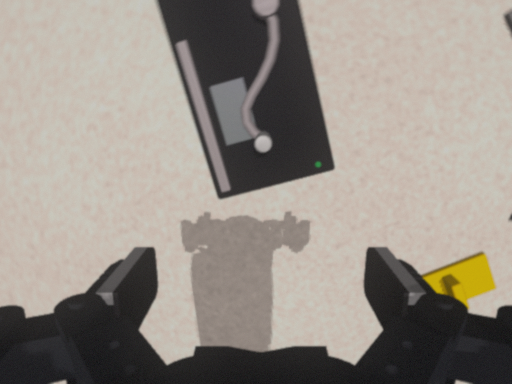

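The wrist view shows the reader: knob at (262,143), window at (233,112), edge from (183,43) to (224,190), pin disc at (265,4). I'll measure these.

```bash
cat > meas.py <<'E'
from h import *
import sys
d=load("wrist",1);img=d["img"];g=cv2.cvtColor(img,cv2.COLOR_BGR2GRAY)
sub=np.zeros_like(g)
body=cv2.fillPoly(np.zeros_like(g),[np.array([[163,0],[293,0],[328,163],[221,191]])],255)
for lo in(60,):
    m=((g>lo)&(body>0)).astype(np.uint8)
    n,l,st,ce=cv2.connectedComponentsWithStats(m)
    for i in range(1,n):
        if st[i,4]>40:
            print(i,st[i],ce[i].round(1), img[l==i].mean(0).round())
for p in [(262,143),(233,112),(203,116),(265,4),(250,95)]:print(p,img[p[1],p[0]])
x0,y0,w,h=155,0,185,200
cv2.imwrite("pics/w1crop.png",cv2.resize(img[y0:y0+h,x0:x0+w],None,fx=3,fy=3,interpolation=cv2.INTER_CUBIC))
E
python3 meas.py
```

```text
1 [ 208    0   73  153 4200] [248.   88.1] [121. 120. 125.]
2 [ 176   39   56  153 1910] [203.4 113.7] [127. 126. 136.]
(262, 143) [174 177 182]
(233, 112) [127 127 126]
(203, 116) [144 144 154]
(265, 4) [160 159 170]
(250, 95) [145 144 156]
```

View pics/w1crop.png

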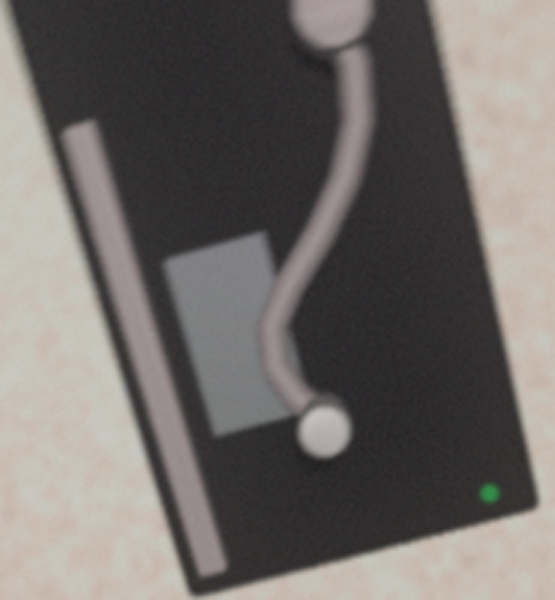

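```bash
cat > fit.py <<'E'
from h import *
d=load("wrist",1)
cr=np.array([[324,432],[332,11],[163,260],[265,232],[216,436],[95,120],[227,568]],float)
px=(cr+.5)/3-.5+[155,0]
mod=np.array([[-33,-1,61],[85,-35,40],[30,37,14],[30,3,14],[-30,37,14],[75,45,24],[-75,45,24]])/1e3
W=np.array([ray(d,p,m[2])[0,:2] for p,m in zip(px,mod)]);M=mod[:,:2]
A=M-M.mean(0);B=W-W.mean(0);yaw=np.arctan2((A[:,0]*B[:,1]-A[:,1]*B[:,0]).sum(),(A*B).sum())
R2=np.array([[np.cos(yaw),-np.sin(yaw)],[np.sin(yaw),np.cos(yaw)]]);t=W.mean(0)-R2@M.mean(0)
print("reader",t,yaw,np.degrees(yaw));print(((W-(M@R2.T+t))*1e3).round(1))
t0=load("top",0)
for p,z in[((184.6,193.9),.061),((192.9,147.4),.040)]:print(ray(t0,p,z))
print("pred",R2@M[0]+t,R2@M[1]+t)
np.save("reader.npy",np.r_[t,yaw])
E
python3 fit.py
```

```text
reader [0.56050329 0.10087221] 0.17207176559304943 9.858985941846145
[[ 0.7  0.2]
 [-3.3  1.4]
 [ 0.3  0.4]
 [ 0.4 -0.5]
 [ 0.4 -0.4]
 [-0.1 -0.6]
 [ 1.6 -0.5]]
[[0.52745651 0.09481295 0.061     ]]
[[0.64741581 0.08230819 0.04      ]]
pred [0.52816186 0.09423659] [0.65024086 0.08094312]
```

```bash
python3 -m pendant '{"delta_pos":[[1,10,14],[2,40,28],[2,70,28],[2,100,28],[2,120,28],[2,126,28],[2,126,28],[2,126,28]],"twist":[0,1,1,1,1,1,1,1]}' 32
python3 - <<'E'
from h import *
d=grab("wrist",2);grab("scene",2);print(d["origin"],d["orientation"])
E
```

```text
t: 3.0
ee_pos: [0.5284, 0.0975, 0.1008]
ee_rot: [-1.569, 0.001, -1.662]
ft_force: [0.5, -0.9, 0.8]
opening: 0.379
[0.59413806 0.09168807 0.247891  ] [ 2.87853353e+00 -1.08312518e-03 -1.66336918e+00]
```

View pics/wrist2.png

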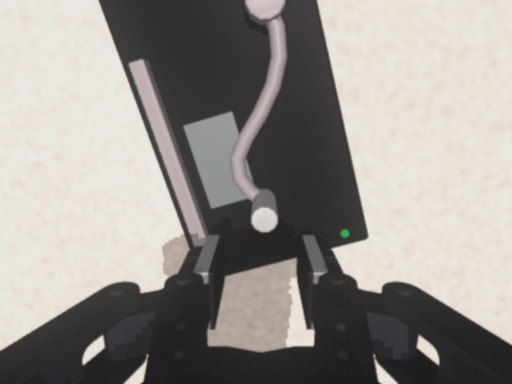

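View pics/scene2.png

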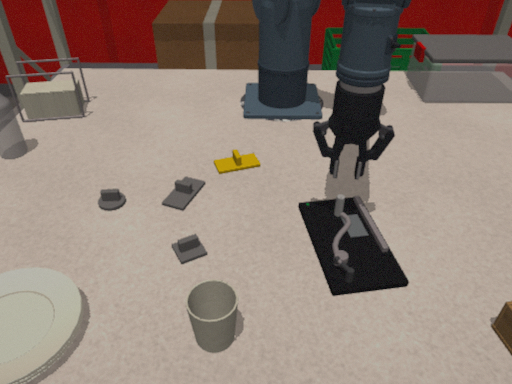

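The wrist view shows the knob top at (264,218), between the fingers and slightly ahead of them. I'll recheck the knob position.

```bash
python3 - <<'E'
from h import *
d=load("wrist",2)
K=ray(d,(264,218),.061)[0];print(K, "win TL",ray(d,(184,126),.014),"TR",ray(d,(233,112),.014),"edge",ray(d,(203.5,241),.024),ray(d,(145,62),.024))
r=np.load("reader.npy");c,s=np.cos(r[2]),np.sin(r[2])
for q in[(-33,-1),(30,37),(30,3),(-75,45),(75,45)]:print(q,r[:2]+np.array([c*q[0]-s*q[1],s*q[0]+c*q[1]])/1e3)
print("tcp by cam", np.array(d["origin"][:2])-0.066*np.array([-np.sin(d["orientation"][2]),np.cos(d["orientation"][2])]))
E
```

```text
[0.52990737 0.09537662 0.061     ] win TL [[0.58287363 0.14341035 0.014     ]] TR [[0.58885706 0.10999617 0.014     ]] edge [[0.50430416 0.13946133 0.024     ]] [[0.62337094 0.1590479  0.024     ]]
(-33, -1) [0.52816186 0.09423659]
(30, 37) [0.58372497 0.14246252]
(30, 3) [0.58954658 0.10896463]
(-75, 45) [0.47890581 0.13236587]
(75, 45) [0.62669063 0.15804945]
tcp by cam [0.52842066 0.09778915]
```

```bash
python3 -m pendant '{"delta_pos":[[3,0,1],[3,15,1],[3,30,1],[3,44,1],[3,44,1]],"twist":[0,0,0,0,0]}' 32
python3 - <<'E'
from h import *
from plant import sense
s=sense();p=s["ee_pos"];print(p)
psi=np.radians(-95.3);X=np.array([np.cos(psi),np.sin(psi)]);Z=np.array([-np.sin(psi),np.cos(psi)])
pin=np.array([.6495,.0812]);P0=np.array([.5290,.0950])
a0=np.degrees(np.arctan2(*(P0-pin)[::-1]));print(a0,np.linalg.norm(P0-pin))
for th in range(0,73,6):
    a=np.radians(a0+th);q=pin+.1215*np.array([np.cos(a),np.sin(a)])-P0
    print(th,(q@X*1e3).round(),(q@Z*1e3).round(),-th)
E
```

```text
t: 3.6
ee_pos: [0.5264, 0.0939, 0.0532]
ee_rot: [-1.575, -0.002, -1.663]
ft_force: [-0.0, -0.2, 0.9]
opening: 0.378
[0.52642461 0.09388543 0.05318485]
173.46678851246946 0.12128763333497766
0 -0.0 -0.0 0
6 13.0 0.0 -6
12 25.0 2.0 -12
18 38.0 5.0 -18
24 50.0 9.0 -24
30 61.0 15.0 -30
36 72.0 21.0 -36
42 82.0 29.0 -42
48 91.0 38.0 -48
54 99.0 48.0 -54
60 107.0 58.0 -60
66 113.0 69.0 -66
72 117.0 81.0 -72
```

```bash
python3 -m pendant '{"delta_pos":[[6,0,0],[13,0,0],[19,0,1],[25,0,2],[38,0,5],[50,0,9],[61,0,15],[72,0,21],[82,0,29],[91,0,38],[99,0,48],[107,0,58],[107,0,58],[107,0,58],[107,0,58]],"twist":[-3,-6,-9,-12,-18,-24,-30,-36,-42,-48,-54,-60,-60,-60,-60]}' -
python3 - <<'E'
from h import *
d=grab("wrist",3);grab("top",3);print(d["origin"],d["orientation"])
E
```

```text
t: 5.1
ee_pos: [0.5756, -0.0169, 0.0556]
ee_rot: [-1.571, 0.001, -0.617]
ft_force: [-0.0, -0.3, -0.1]
opening: 0.379
[0.61408816 0.03734429 0.20259665] [ 2.87513335e+00 -4.86346103e-04 -6.18105917e-01]
```

View pics/wrist3.png

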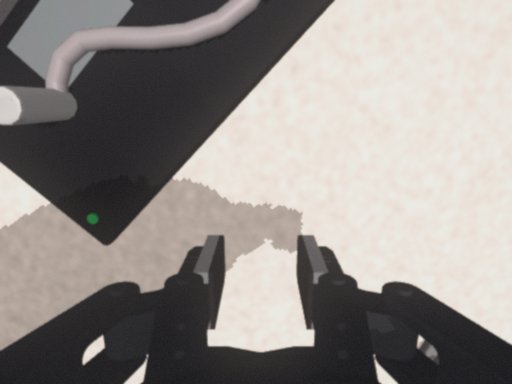

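The arm wasn't caught: the knob is at (10,105), still shut, and the fingers went past it. I'll check where the finger tips really sit in the wrist image.

```bash
python3 - <<'E'
from h import *
d=load("wrist",2)
psi=d["orientation"][2];Z=np.array([-np.sin(psi),np.cos(psi),0]);X=np.array([np.cos(psi),np.sin(psi),0])
T=np.array(d["origin"])-.066*Z;T[2]=.1008
for dy in(0,-.003,-.022,-.04):
    print(dy,[proj(d,T+[0,0,dy]+X*o)[0].round() for o in(-.016,0,.016)])
d=load("wrist",3);print(d["origin"],ray(d,(8,105),.061))
E
```

```text
0 [array([225., 250.]), array([260., 250.]), array([295., 250.])]
-0.003 [array([226., 247.]), array([260., 247.]), array([294., 247.])]
-0.022 [array([229., 232.]), array([260., 232.]), array([291., 232.])]
-0.04 [array([232., 221.]), array([260., 221.]), array([288., 221.])]
[0.61408816 0.03734429 0.20259665] [[0.5315805  0.09356784 0.061     ]]
```

View pics/top3.png

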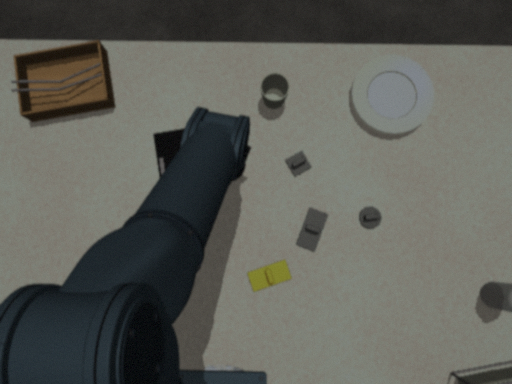

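The pass was on the right arc, so the tips may have been too high. The wrist depth image can show how far the fingers reach.

```bash
python3 - <<'E'
from h import *
for tag,cz in((2,.1008),(3,.056),(1,.226)):
    d=load("wrist",tag);z=d["range_z"];K=d["camera_matrix"]
    v,u=np.mgrid[0:384,0:512]
    c=np.stack([(u-K[0,2])/K[0,0]*z,(v-K[1,2])/K[1,1]*z,z],-1)
    Rm=rot(d["orientation"]);w=c@Rm.T  # rel to camera
    psi=d["orientation"][2];X=np.array([np.cos(psi),np.sin(psi),0]);Z=np.array([-np.sin(psi),np.cos(psi),0])
    tx=w@X;tz=w@Z+.066;f=-w[...,2]-.147
    m=(z>0)&(f<.06)&(v>225)&(np.abs(tx)<.06)&(f>-.04)
    if tag==3:m&=(f<.03)
    print(tag,"valid",m.sum(),"f pct",np.percentile(f[m]*1e3,[1,50,90,99]).round())
    for p in[(222,237),(222,243),(300,243),(214,260),(205,270),(150,255),(372,255)]:
        print(p,z[p[1],p[0]].round(4),(tx[p[1],p[0]]*1e3).round(1),(f[p[1],p[0]]*1e3).round(1),(tz[p[1],p[0]]*1e3).round(1))
c=load("wrist",2)["img"][200:384,130:400];cv2.imwrite("pics/w2crop.png",cv2.resize(c,None,fx=2.8,fy=2.8,interpolation=cv2.INTER_CUBIC))
E
```

```text
2 valid 3153 f pct [-40. -25. -11.  41.]
(222, 237) 0.1454 -16.0 -11.3 10.9
(222, 243) 0.1437 -15.8 -13.5 9.1
(300, 243) 0.1406 16.2 -16.4 10.3
(214, 260) 0.1247 -16.6 -32.7 10.7
(205, 270) 0.1169 -18.6 -40.7 10.9
(150, 255) 0.2715 -86.2 102.8 -50.5
(372, 255) 0.2712 87.7 102.5 -50.4
3 valid 3041 f pct [-40. -26. -13.  -7.]
(222, 237) 0.1459 -16.1 -10.9 10.2
(222, 243) 0.1443 -15.9 -13.1 8.4
(300, 243) 0.1395 16.0 -17.6 10.3
(214, 260) 0.1235 -16.5 -34.0 10.9
(205, 270) 0.1163 -18.5 -41.5 10.9
(150, 255) 0.2214 -70.5 56.4 -29.7
(372, 255) 0.2204 71.1 55.4 -29.3
1 valid 3374 f pct [-40. -31. -22. -18.]
(222, 237) 0.4 -43.6 226.3 -86.1
(222, 243) 0.4043 -44.0 228.5 -94.4
(300, 243) 0.4026 46.8 226.8 -93.8
(214, 260) 0.4079 -53.8 226.6 -115.2
(205, 270) 0.4132 -65.3 228.4 -129.1
(150, 255) 0.1335 -42.3 -24.1 8.5
(372, 255) 0.1323 42.9 -25.4 9.1
```

View pics/w2crop.png

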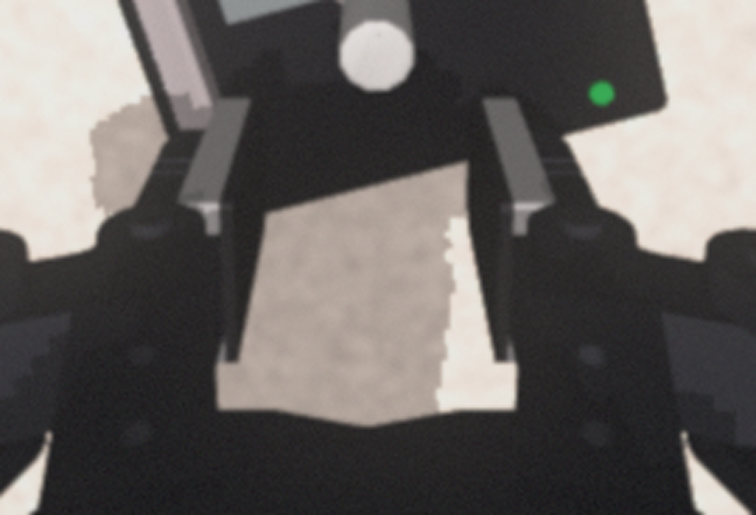

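```bash
python3 - <<'E'
from h import *
d=load("scene",2)
for z in(.079,.091,.101,.111,.12):print(z,proj(d,[.527,.0978-.018,z])[0].round(1),proj(d,[.527,.0978+.018,z])[0].round(1))
c=d["img"][100:260,290:430];cv2.imwrite("pics/s2crop.png",cv2.resize(c,None,fx=4,fy=4,interpolation=cv2.INTER_CUBIC)[:600])
E
```

```text
0.079 [332.  187.1] [351.6 187.4]
0.091 [332.7 181.8] [352.5 182.1]
0.101 [333.4 177.4] [353.3 177.7]
0.111 [334.  172.9] [354.1 173.2]
0.12 [334.6 168.8] [354.9 169.1]
```

View pics/s2crop.png

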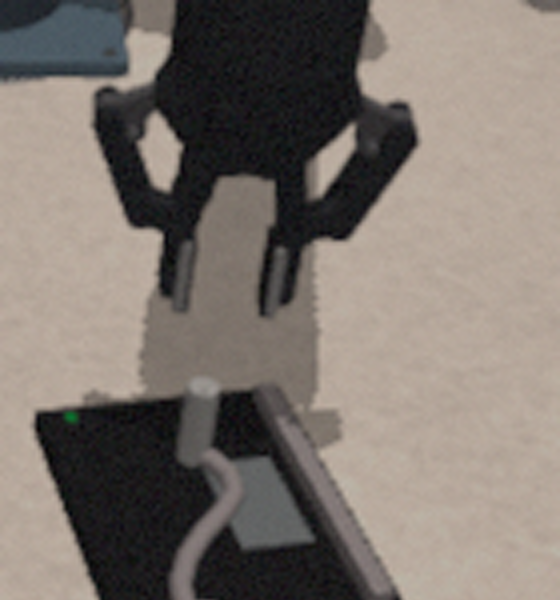

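Depth and scene view agree: at this opening the pad tips are about 10 mm *behind* the reported TCP, not 22 mm ahead. They passed over the knob at z≈0.067. I'll go back and retry lower, using the measured tip height.

```bash
python3 -m pendant '{"delta_pos":[[0,-20,0],[-13,-20,8],[-26,-20,16],[-39,-20,24],[-52,-20,32],[-65,-20,40],[-78,-20,48],[-91,-20,56],[-103,-20,64],[-103,-20,64],[-103,-20,64]],"twist":[0,7,14,22,30,37,45,52,60,60,60]}' 32
python3 - <<'E'
from h import *
d=grab("wrist",4);psi=d["orientation"][2]
print(d["origin"],np.degrees(psi),"tcp",np.array(d["origin"][:2])-.066*np.array([-np.sin(psi),np.cos(psi)]))
g=cv2.cvtColor(d["img"],cv2.COLOR_BGR2GRAY)[150:260,225:300]
m=(g>150).astype(np.uint8);n,l,st,ce=cv2.connectedComponentsWithStats(m)
for i in range(1,n):
    if st[i,4]>60:print(st[i],ce[i]+[225,150],ray(d,ce[i]+[225,150],.061))
E
```

```text
t: 6.3
ee_pos: [0.5292, 0.0941, 0.0758]
ee_rot: [-1.571, -0.001, -1.659]
ft_force: [0.3, -0.7, -0.0]
opening: 0.377
[0.59510009 0.08869345 0.22291511] -95.08667661932577 tcp [0.52936001 0.09454519]
[  0   0  27  62 714] [234.01540616 180.53501401] [[0.55938478 0.10419933 0.061     ]]
[ 19  74  29  24 524] [258.29389313 235.05916031] [[0.53050764 0.09513656 0.061     ]]
```

View pics/wrist4.png

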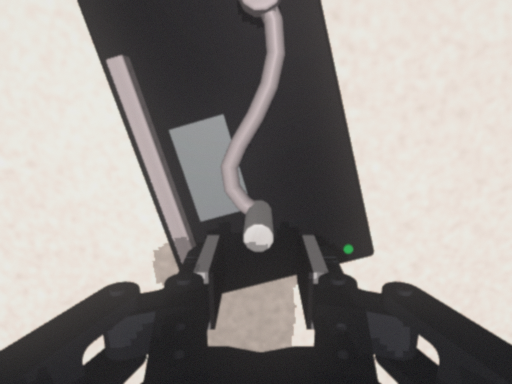

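```bash
python3 -m pendant '{"delta_pos":[[0,15,1],[0,30,1],[0,42,1],[0,50,1],[0,50,1]],"twist":[0,0,0,0,0]}' 32
python3 - <<'E'
from h import *
d=grab("wrist",5)
E
```

```text
t: 6.85
ee_pos: [0.5291, 0.0935, 0.0242]
ee_rot: [-1.573, -0.001, -1.663]
ft_force: [0.1, -0.7, 0.3]
opening: 0.378
```

View pics/wrist5.png

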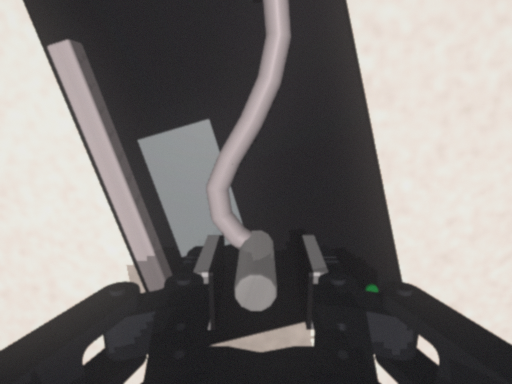

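The knob is now really between the pads: its top is at (257,293), below tip level. I'll draw the arm back along the arc.

```bash
python3 -m pendant '{"delta_pos":[[6,0,0],[13,0,0],[19,0,1],[25,0,2],[38,0,5],[50,0,9],[61,0,15],[72,0,21],[82,0,29],[91,0,38],[99,0,48],[107,0,58],[110,0,64],[110,0,64],[110,0,64]],"twist":[-3,-6,-9,-12,-18,-24,-30,-36,-42,-48,-54,-60,-63,-63,-63]}' -
python3 - <<'E'
from h import *
d=grab("wrist",6)
E
```

```text
t: 8.4
ee_pos: [0.5838, -0.0214, 0.026]
ee_rot: [-1.571, -0.0, -0.565]
ft_force: [-0.1, 0.3, 0.1]
opening: 0.374
```

View pics/wrist6.png

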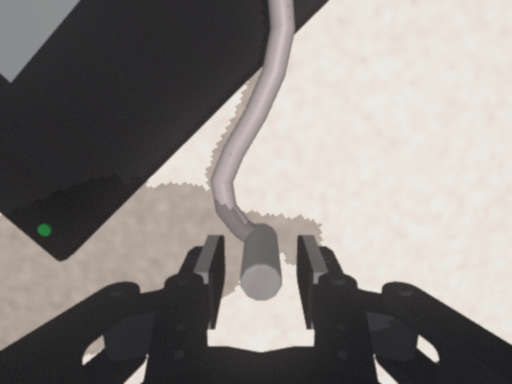

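Arm stays open: the knob sits free between the pads at (262,280) with no force. I'll rise and go over the grey long tag.

```bash
python3 -m pendant '{"delta_pos":[[0,-30,0],[0,-70,0],[0,-115,-20],[0,-155,-55],[-2,-175,-95],[-4,-175,-135],[-6,-175,-175],[-6,-175,-210],[-6,-175,-236],[-6,-175,-236],[-6,-175,-236]],"twist":[0,0,-2,-4,-6,-8,-10,-12,-13,-13,-13]}' 32
python3 - <<'E'
from h import *
d=grab("wrist",7);psi=d["orientation"][2];grab("top",7)
print(d["origin"],np.degrees(psi),"tcp",np.array(d["origin"][:2])-.066*np.array([-np.sin(psi),np.cos(psi)]))
E
```

```text
t: 9.55
ee_pos: [0.4525, -0.2173, 0.2009]
ee_rot: [-1.57, 0.0, -0.338]
ft_force: [-0.1, 1.5, 0.4]
opening: 0.371
[ 0.47444089 -0.1546446   0.34794172] -19.41947779206757 tcp [ 0.4524971  -0.21688984]
```

View pics/wrist7.png

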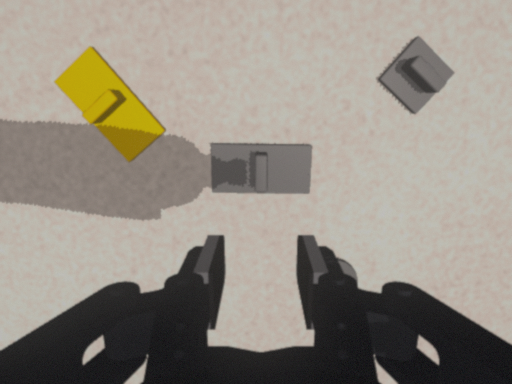

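View pics/top7.png

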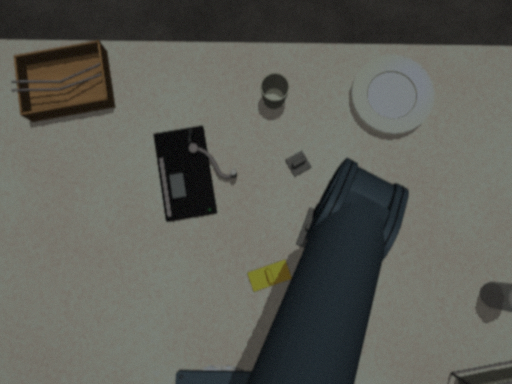

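The wrist view shows a yellow long look-alike at (110,103), a grey square at (416,75), a grey round tag half-hidden at (345,268), and the grey 2:1 plate at (261,168). The last fits: grey, 100x50, fin in the middle. The top view shows the arm open, knob at (233,177). I'll enlarge and measure.

```bash
python3 - <<'E'
from h import *
d=load("wrist",7);img=d["img"]
c=img[125:215,190:330];cv2.imwrite("pics/w7crop.png",cv2.resize(c,None,fx=5,fy=5,interpolation=cv2.INTER_CUBIC))
sat=img.max(2).astype(int)-img.min(2);g=cv2.cvtColor(img,cv2.COLOR_BGR2GRAY)
z=np.zeros_like(g)
w=(img[...,2].astype(int)-img[...,0]<14)&(g<125)
z[130:210,195:325]=(w[130:210,195:325]*255)
z=cv2.morphologyEx(z,cv2.MORPH_OPEN,np.ones((3,3)))
k=max(cv2.findContours(z,0,1)[0],key=cv2.contourArea);r=cv2.minAreaRect(k);b=cv2.boxPoints(r);print(b.round(1).tolist(),cv2.contourArea(k))
P=ray(d,b,.008);print(P.round(4),np.linalg.norm(np.diff(P,axis=0),axis=1).round(4),P.mean(0))
cv2.imwrite("pics/m7.png",z)
E
```

```text
[[211.0, 143.0], [310.0, 143.0], [310.0, 192.0], [211.0, 192.0]] 4691.0
[[ 0.4158 -0.177   0.008 ]
 [ 0.5071 -0.2092  0.008 ]
 [ 0.4923 -0.2566  0.008 ]
 [ 0.3975 -0.2231  0.008 ]] [0.0968 0.0496 0.1005] [ 0.45317798 -0.21649054  0.008     ]
```

View pics/w7crop.png

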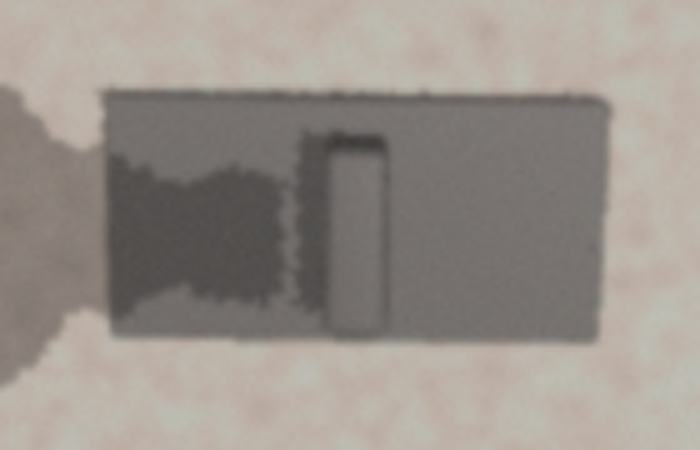

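Enlarged crop confirms the grey 2:1 plate with an upright fin. I'll get its pose from the top-face corners and cross-check with the fin top.

```bash
python3 - <<'E'
from h import *
d=load("wrist",7)
f=lambda a:(np.array(a,float)+.5)/5-.5+[190,125]
P=ray(d,f([(107,99),(608,106),(598,342),(112,337)]),.008)
F=ray(d,f([(330,152),(387,154),(384,333),(328,331)]),.0315)
for Q in(P,F):
    print(Q[:,:2].round(4).tolist(),"sides",np.linalg.norm(Q-np.roll(Q,-1,0),axis=1).round(4),"c",Q.mean(0).round(4))
x=(P[1]-P[0])+(P[2]-P[3]);y=(P[0]-P[3])+(P[1]-P[2]);print("yaw x",np.degrees(np.arctan2(x[1],x[0])),"from y",np.degrees(np.arctan2(y[1],y[0]))-90)
y=(F[0]-F[3])+(F[1]-F[2]);print("fin yaw",np.degrees(np.arctan2(y[1],y[0]))-90)
E
```

```text
[[0.4153, -0.1783], [0.5074, -0.2122], [0.4913, -0.2573], [0.3985, -0.2235]] sides [0.0981 0.0479 0.0988 0.0482] c [ 0.4531 -0.2178  0.008 ]
[[0.4544, -0.1993], [0.4642, -0.2031], [0.4525, -0.2351], [0.4426, -0.2312]] sides [0.0105 0.034  0.0106 0.034 ] c [ 0.4534 -0.2172  0.0315]
yaw x -20.13614439662519 from y -20.00153955734892
fin yaw -20.175110953426653
```

```bash
python3 -m pendant '{"delta_pos":[[1,30,0],[1,70,0],[1,110,0],[1,150,0],[1,175,0],[1,185,0],[1,192,0],[1,192,0]],"twist":[0,1,1,1,1,1,1,1]}' 44
python3 - <<'E'
from h import *
d=grab("wrist",8)
E
```

```text
t: 10.45
ee_pos: [0.4542, -0.2177, 0.0089]
ee_rot: [-1.571, -0.0, -0.353]
ft_force: [1.1, 0.3, -0.8]
opening: 0.519
```

View pics/wrist8.png

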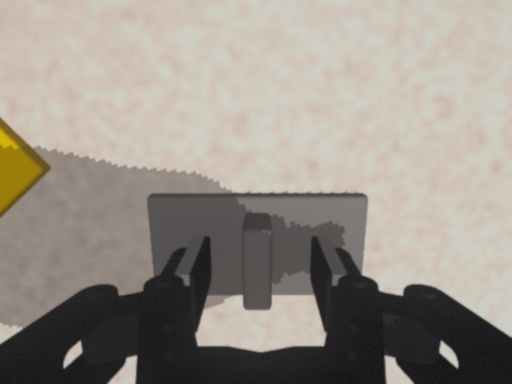

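```bash
python3 - <<'E'
from h import *
d=load("wrist",8);z=d["range_z"];K=d["camera_matrix"]
v,u=np.mgrid[0:384,0:512]
c=np.stack([(u-K[0,2])/K[0,0]*z,(v-K[1,2])/K[1,1]*z,z],-1);w=c@rot(d["orientation"]).T+np.array(d["origin"])
for p in[(206,238),(204,242),(316,238),(318,242),(180,215),(340,205),(257,250)]:print(p,w[p[1],p[0]].round(4))
E
python3 -m pendant '{"delta_pos":[[0,3,0],[0,3,0],[0,3,0]],"twist":[0,0,0]}' 36
```

```text
(206, 238) [ 0.4366 -0.1998  0.0211]
(204, 242) [ 0.4364 -0.1998  0.0252]
(316, 238) [ 0.4797 -0.2156  0.0215]
(318, 242) [ 0.4799 -0.2154  0.0263]
(180, 215) [ 0.4252 -0.1903  0.0058]
(340, 205) [ 0.495  -0.2105  0.0074]
(257, 250) [ 0.4562 -0.2084  0.0302]
t: 10.8
ee_pos: [0.454, -0.2182, 0.0064]
ee_rot: [-1.571, -0.001, -0.354]
ft_force: [0.1, -0.2, -0.1]
opening: 0.424
```

Tips are at z≈0.021, plate top at 0.007 and fin top at 0.030, all as expected. Closing.

```bash
python3 -m pendant '{"delta_pos":[[0,0,0],[0,0,0],[0,0,0],[0,0,0],[0,0,0],[0,0,0],[0,0,0]],"twist":[0,0,0,0,0,0,0]}' 4
python3 -m pendant '{"delta_pos":[[0,-8,0],[0,-16,0],[0,-26,0],[0,-40,0],[0,-70,0],[0,-100,0],[0,-100,0]],"twist":[0,0,0,0,0,0,0]}' -
python3 - <<'E'
from h import *
d=grab("wrist",9);psi=d["orientation"][2]
print(d["origin"],np.degrees(psi),"tcp",np.array(d["origin"][:2])-.066*np.array([-np.sin(psi),np.cos(psi)]))
E
```

```text
t: 11.5
ee_pos: [0.4539, -0.2182, 0.0062]
ee_rot: [-1.571, -0.0, -0.354]
ft_force: [-1.6, -0.1, 6.3]
opening: 0.125
t: 12.2
ee_pos: [0.4563, -0.2194, 0.1101]
ee_rot: [-1.571, -0.007, -0.354]
ft_force: [0.8, -0.4, -0.5]
opening: 0.122
[ 0.47823165 -0.15660601  0.25714477] -20.356309634548094 tcp [ 0.45527307 -0.21848414]
```

View pics/wrist9.png

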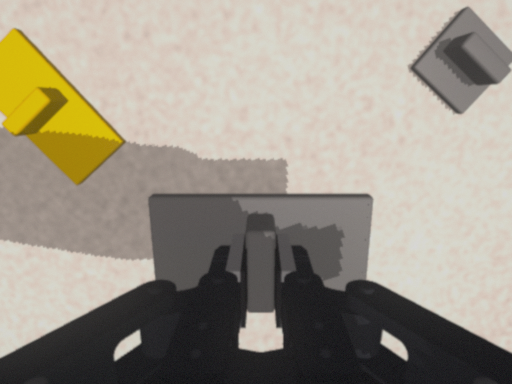

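Tag held: opening about 10 mm on the 12 mm fin, plate level, centred on column 260. Moving over the reader.

```bash
python3 -m pendant '{"delta_pos":[[0,-10,10],[-2,-20,30],[-3,-20,55],[-5,-20,85],[-7,-20,120],[-9,-20,155],[-11,-20,190],[-13,-20,225],[-15,-20,260],[-17,-20,290],[-19,-20,315],[-20,-20,335],[-20,-20,345],[-20,-20,349],[-20,-20,349],[-20,-20,349]],"twist":[0,-2,-4,-7,-10,-13,-16,-19,-22,-25,-27,-29,-30,-30,-30,-30]}' -
python3 - <<'E'
from h import *
d=grab("wrist",10);psi=d["orientation"][2]
print(d["origin"],np.degrees(psi),"tcp",np.array(d["origin"][:2])-.066*np.array([-np.sin(psi),np.cos(psi)]))
E
```

```text
t: 13.85
ee_pos: [0.5556, 0.1146, 0.1257]
ee_rot: [-1.572, 0.001, 0.167]
ft_force: [0.3, -0.8, -0.8]
opening: 0.124
[0.54465033 0.18033134 0.27270354] 9.538175424017558 tcp [0.55558684 0.11524376]
```

View pics/wrist10.png

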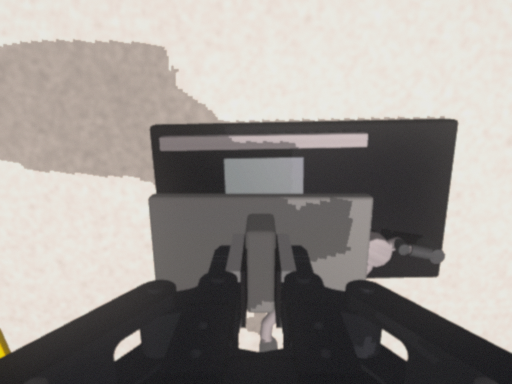

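```bash
python3 - <<'E'
from h import *
d=load("wrist",10)
c=d["img"][110:220,140:390];cv2.imwrite("pics/w10crop.png",cv2.convertScaleAbs(cv2.resize(c,None,fx=3.2,fy=3.2,interpolation=cv2.INTER_CUBIC),alpha=1.2))
E
```

```text
(no output)
```

View pics/w10crop.png

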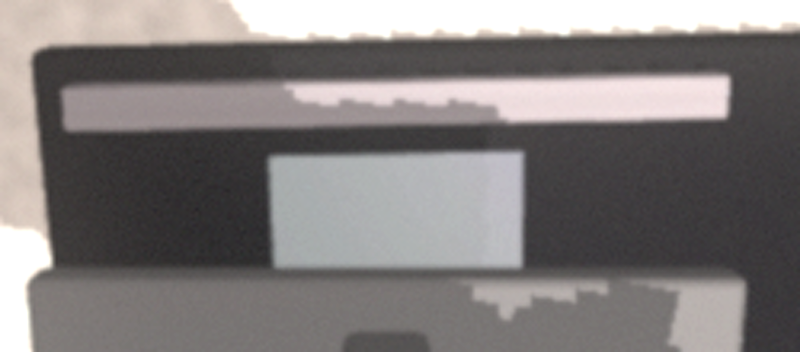

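```bash
python3 - <<'E'
from h import *
d=load("wrist",10);psi=d["orientation"][2]
f=lambda a:(np.array(a,float)+.5)/3.2-.5+[140,110]
px=f([(64,131),(728,120),(269,157),(524,151)])
mod=np.array([[-75,45,24],[75,45,24],[-30,37,14],[30,37,14]])/1e3
W=np.array([ray(d,p,m[2])[0,:2] for p,m in zip(px,mod)]);M=mod[:,:2]
A=M-M.mean(0);B=W-W.mean(0);yaw=np.arctan2((A[:,0]*B[:,1]-A[:,1]*B[:,0]).sum(),(A*B).sum())
R2=np.array([[np.cos(yaw),-np.sin(yaw)],[np.sin(yaw),np.cos(yaw)]]);t=W.mean(0)-R2@M.mean(0)
print("reader",t.round(4),np.degrees(yaw),((W-(M@R2.T+t))*1e3).round(1).tolist())
zt=d["origin"][2]-.147+.002
T=ray(d,f([(30,276),(746,275)]),zt);print("tag top edge",T,"len",np.linalg.norm(T[1]-T[0]),"yaw",np.degrees(np.arctan2(*(T[1]-T[0])[1::-1])))
ty=np.arctan2(*(T[1]-T[0])[1::-1]);c=T.mean(0)[:2]-.025*np.array([-np.sin(ty),np.cos(ty)])
print("tag c",c,"in reader",(R2.T@(c-t)*1e3).round(1))
tgt=t+R2@[0,.015];dd=tgt-c;X=np.array([np.cos(psi),np.sin(psi)]);Z=np.array([-np.sin(psi),np.cos(psi)])
print("move x,z mm",dd@X*1e3,dd@Z*1e3,"twist",np.degrees(ty-yaw))
E
```

```text
reader [0.5606 0.1025] 10.553107778031263 [[0.3, 0.2], [-0.5, -0.1], [0.1, -0.2], [0.1, 0.1]]
tag top edge [[0.50357601 0.1323423  0.12770354]
 [0.59946108 0.148606   0.12770354]] len 0.09725458639619394 yaw 9.626695201589815
tag c [0.55569924 0.11582619] in reader [-2.4 14. ]
move x,z mm 2.3896923520507802 1.0095884709756748 twist -0.9264125764414477
```

```bash
python3 -m pendant '{"delta_pos":[[1,10,0],[2,30,1],[2,55,1],[2,75,1],[2,90,1],[2,98,1],[2,98,1],[2,98,1]],"twist":[-1,-1,-1,-1,-1,-1,-1,-1]}' -
python3 - <<'E'
from h import *
d=grab("wrist",11);psi=d["orientation"][2]
print(d["origin"],np.degrees(psi))
E
```

```text
t: 14.7
ee_pos: [0.5582, 0.1175, 0.0283]
ee_rot: [-1.571, -0.001, 0.187]
ft_force: [0.4, 0.1, -0.7]
opening: 0.125
[0.5457382  0.18283077 0.17534182] 10.657445343965001
```

View pics/wrist11.png

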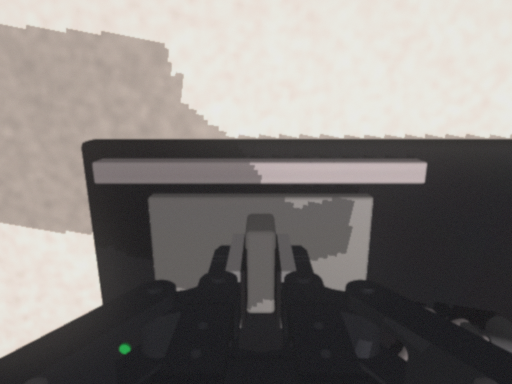

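Tag is parallel to the edge and centred (edge columns 95–426, tag 149–371). Lowering the last few mm gently.

```bash
python3 -m pendant '{"delta_pos":[[0,3,0],[0,5,0],[0,7,0],[0,8,0],[0,8,0],[0,8,0]],"twist":[0,0,0,0,0,0]}' -
```

```text
t: 15.35
ee_pos: [0.5577, 0.1175, 0.0202]
ee_rot: [-1.571, 0.0, 0.187]
ft_force: [-2.4, -0.3, 5.5]
opening: 0.126
```

Contact is 5.5 N. Release.

```bash
python3 -m pendant '{"delta_pos":[[0,0,0],[0,0,0],[0,0,0],[0,0,0],[0,-1,0],[0,-1,0]],"twist":[0,0,0,0,0,0]}' 40
python3 -m pendant '{"delta_pos":[[0,-10,0],[0,-25,0],[0,-50,0],[0,-80,0],[0,-110,0],[0,-110,0]],"twist":[0,0,0,0,0,0]}' 40
python3 - <<'E'
from h import *
d=grab("wrist",12);psi=d["orientation"][2]
print(d["origin"],np.degrees(psi))
E
```

```text
t: 15.95
ee_pos: [0.5578, 0.1176, 0.0209]
ee_rot: [-1.571, -0.0, 0.187]
ft_force: [-0.4, -0.1, -0.5]
opening: 0.468
t: 16.55
ee_pos: [0.561, 0.1182, 0.1363]
ee_rot: [-1.57, -0.009, 0.187]
ft_force: [-0.3, 0.3, 0.2]
opening: 0.465
[0.54744369 0.18318888 0.28337735] 10.642275236057792
```

View pics/wrist12.png

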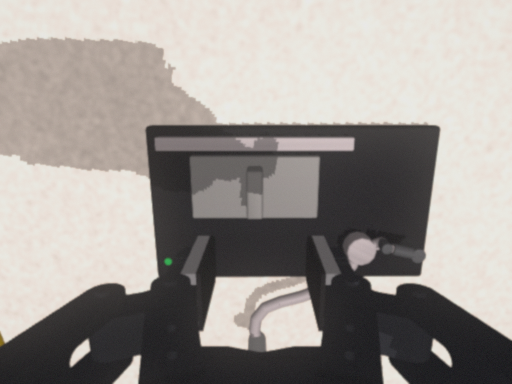

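The tag lies flat, centred, parallel to the edge, with about 5 mm gap. The arm is still open. Next: fingers shut, move outside the knob.

```bash
python3 -m pendant '{"delta_pos":[[2,0,-20],[6,0,-45],[10,0,-75],[14,0,-105],[18,0,-135],[22,0,-155],[22,0,-165],[22,0,-165],[22,0,-165]],"twist":[6,14,22,30,37,44,44,44,44]}' 0
python3 - <<'E'
from h import *
d=grab("wrist",13);psi=d["orientation"][2]
o=np.array(d["origin"]);print(o,np.degrees(psi),"tcp",o[:2]-.066*np.array([-np.sin(psi),np.cos(psi)]))
z=d["range_z"];K=d["camera_matrix"];v,u=np.mgrid[0:384,0:512]
c=np.stack([(u-K[0,2])/K[0,0]*z,(v-K[1,2])/K[1,1]*z,z],-1)@rot(d["orientation"]).T
X=np.array([np.cos(psi),np.sin(psi),0]);tx=c@X*1e3;f=-c[...,2]*1e3-147
m=(z>0)&(f<10)&(f>-35)&(v>220)&(np.abs(tx)<50);print("tip f",np.percentile(f[m],[95,99,100]))
for lo,hi in((-15,0),(-25,-15),(-35,-25)):
    k=m&(f>lo)&(f<hi)
    if k.any(): print(lo,hi,k.sum(),tx[k].min(),tx[k].max())
E
```

```text
t: 17.5
ee_pos: [0.6093, -0.0391, 0.1304]
ee_rot: [-1.571, 0.002, -0.578]
ft_force: [-0.7, 0.2, -0.0]
opening: 0.0
[0.64567812 0.01652879 0.27752917] -33.145497566506045 tcp [ 0.6095915 -0.038732 ]
tip f [-11.64887326  -9.60429494  -7.88094019]
-15 0 279 -12.627639409334698 12.642131512833636
-25 -15 691 -13.467333328197146 13.600072508293662
-35 -25 805 -13.631870457156294 13.657323538194998
```

View pics/wrist13.png

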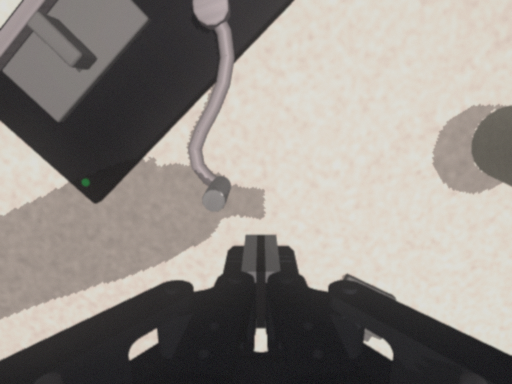

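Knob top at (214,195), fingers shut at (261,240); closed half-width 13.6 mm, tips 8 mm behind the TCP. I'll measure the knob relative to the tool.

```bash
python3 - <<'E'
from h import *
d=load("wrist",13);psi=d["orientation"][2];o=np.array(d["origin"])
X=np.array([np.cos(psi),np.sin(psi)]);Z=np.array([-np.sin(psi),np.cos(psi)]);T=o[:2]-.066*Z
k=ray(d,(213.5,198),.061)[0,:2];p=ray(d,(209,8),.040)[0,:2];print(k,p,np.linalg.norm(k-p))
print("knob in tool x,z",(k-T)@X*1e3,(k-T)@Z*1e3)
pin=np.array([.5606,.1018])+np.array([[np.cos(.178),-np.sin(.178)],[np.sin(.178),np.cos(.178)]])@[.085,-.035];print("pin",pin)
a0=np.degrees(np.arctan2(*(k-pin)[::-1]));r=np.linalg.norm(k-pin);print(a0,r)
for th in range(0,-34,-4):
    a=np.radians(a0+th);R_=np.array([np.cos(a),np.sin(a)]);t=np.array([-R_[1],R_[0]])
    q=pin+.123*R_+.0215*t-T;print(th,(q@X*1e3).round(),(q@Z*1e3).round(),-th)
E
```

```text
[ 0.58656545 -0.01827364] [0.64909214 0.08001618] 0.1164923817187726
knob in tool x,z -30.465317435788997 4.539595736555229
pin [0.65045414 0.08240324]
-122.39886096302506 0.11923756408136464
0 -9.0 1.0 0
-4 -18.0 -0.0 4
-8 -26.0 -1.0 8
-12 -35.0 -1.0 12
-16 -44.0 -1.0 16
-20 -52.0 1.0 20
-24 -61.0 2.0 24
-28 -69.0 5.0 28
-32 -77.0 7.0 32
```

```bash
python3 -m pendant '{"delta_pos":[[0,30,2],[0,60,2],[0,85,2],[0,98,2],[0,98,2]],"twist":[0,0,0,0,0]}' 0
python3 - <<'E'
from h import *
d=grab("wrist",14)
E
```

```text
t: 18.05
ee_pos: [0.6096, -0.0376, 0.0312]
ee_rot: [-1.572, 0.003, -0.579]
ft_force: [0.4, 0.1, -0.0]
opening: 0.002
```

View pics/wrist14.png

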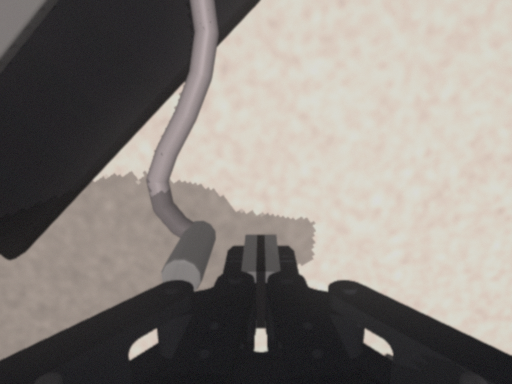

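```bash
python3 - <<'E'
from h import *
d=load("wrist",14);z=d["range_z"];K=d["camera_matrix"];v,u=np.mgrid[0:384,0:512]
w=np.stack([(u-K[0,2])/K[0,0]*z,(v-K[1,2])/K[1,1]*z,z],-1)@rot(d["orientation"]).T+np.array(d["origin"])
for p in[(165,291),(185,288),(205,292),(150,300),(222,270),(232,258),(238,262),(252,240),(180,272)]:print(p,w[p[1],p[0]].round(4))
E
```

```text
(165, 291) [ 0.5927 -0.0121  0.0871]
(185, 288) [ 0.5978 -0.0148  0.0863]
(205, 292) [ 0.599  -0.0217  0.0802]
(150, 300) [ 0.5907 -0.0102  0.0926]
(222, 270) [ 0.5763 -0.0483 -0.0009]
(232, 258) [ 0.6042 -0.0256  0.0548]
(238, 262) [ 0.6064 -0.0269  0.0583]
(252, 240) [ 0.6128 -0.0264  0.0464]
(180, 272) [ 0.5865 -0.0176  0.0604]
```

Linkage stands at z≥0.08, clear of the knob top at 0.060. Nudging past the over-centre point, then backing off.

```bash
python3 -m pendant '{"delta_pos":[[-5,0,0],[-9,0,-1],[-14,0,-2],[-18,0,-2],[-26,0,-3],[-35,0,-3],[-44,0,-3],[-52,0,-1],[-57,0,0],[-61,0,0],[-65,0,1],[-65,0,1],[-65,0,1]],"twist":[0,0,2,4,8,12,16,20,22,24,26,26,26]}' 0
python3 - <<'E'
from h import *
d=grab("wrist",15)
E
```

```text
t: 19.4
ee_pos: [0.5573, -0.0024, 0.0329]
ee_rot: [-1.571, -0.0, -1.034]
ft_force: [-0.4, -0.6, 0.0]
opening: -0.002
```

View pics/wrist15.png

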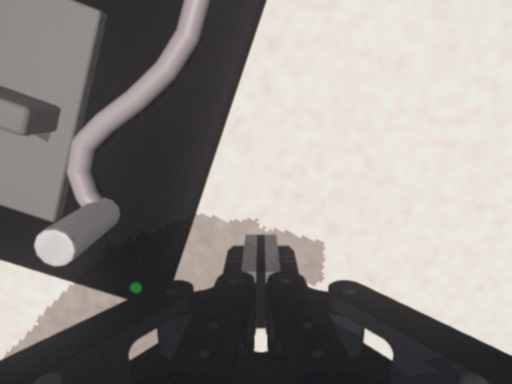

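The arm sprang onto the tag: the bar bears on the plate's side at (75,150). Retreat and verify.

```bash
python3 -m pendant '{"delta_pos":[[8,-5,0],[15,-30,0],[15,-70,-10],[10,-110,-20],[0,-150,-30],[-20,-175,-40],[-40,-175,-50],[-40,-175,-50],[-40,-175,-50]],"twist":[0,0,4,10,16,22,28,34,34]}' 0
python3 - <<'E'
from h import *
d=grab("wrist",16);grab("top",16);grab("scene",16)
E
```

```text
t: 20.35
ee_pos: [0.494, 0.0063, 0.2085]
ee_rot: [-1.57, 0.0, -1.629]
ft_force: [-0.3, 0.1, 0.7]
opening: -0.0
```

View pics/wrist16.png

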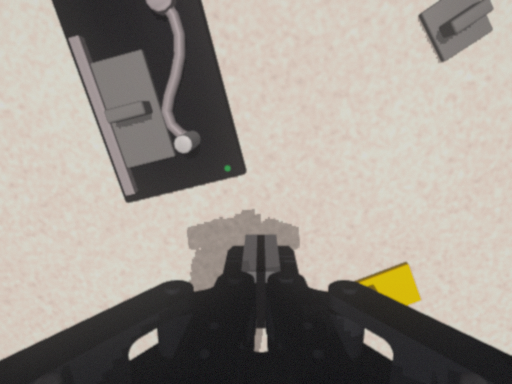

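View pics/scene16.png

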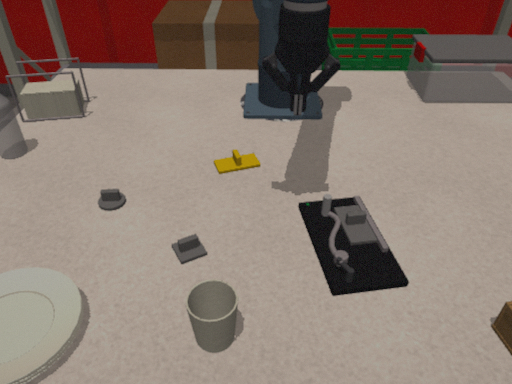

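Wrist view: the tag at (132,108) lies against the edge and the arm's bar touches its side at (165,110). I'll measure the fit from an enlarged crop.

```bash
python3 - <<'E'
from h import *
d=load("wrist",16)
cv2.imwrite("pics/w16crop.png",cv2.convertScaleAbs(cv2.resize(d["img"][0:205,60:250],None,fx=2.9,fy=2.9,interpolation=cv2.INTER_CUBIC),alpha=1.2))
E
```

```text
(no output)
```

View pics/w16crop.png

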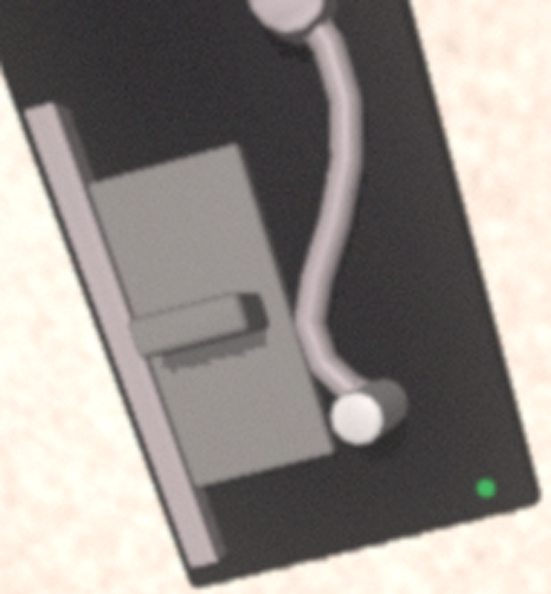

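```bash
python3 - <<'E'
from h import *
d=load("wrist",16)
f=lambda a:(np.array(a,float)+.5)/2.9-.5+[60,0]
E=ray(d,f([(219,552),(62,103)]),.024)[:,:2]   # inner top corners x=-75,+75
T=ray(d,f([(196,486),(92,183),(238,144),(333,450)]),.022)[:,:2]
K=ray(d,f([(357,417)]),.061)[0,:2]
x=E[1]-E[0];L=np.linalg.norm(x);x/=L;y=np.array([-x[1],x[0]]);o=E.mean(0)-.045*y
print("edge len",L,"yaw",np.degrees(np.arctan2(x[1],x[0])))
for n,P in(("tag",T),("knob",[K])):
    for p in P:print(n,((p-o)@x*1e3).round(1),((p-o)@y*1e3).round(1))
c=T.mean(0);print("tag centre",((c-o)@x*1e3).round(1),((c-o)@y*1e3).round(1))
k=np.array([(K-o)@x,(K-o)@y])-[.085,-.035];print("clip",np.arctan2(k[1],k[0])%(2*np.pi)-np.arctan2(34,-118),np.linalg.norm(k))
E
```

```text
edge len 0.14511515661965083 yaw 10.360229739697589
tag -49.3 45.8
tag 49.3 45.2
tag 49.2 -2.7
tag -48.6 -2.6
knob -37.6 -23.1
tag centre 0.2 21.4
clip 0.18413607171120416 0.1231282666633394
```

Flush: the tag's far side is at y≈45 along its whole length, centred to 0.2 mm. Arm at about 0.18 rad, robot clear.

```bash
python3 -c "
from plant import job
print(job.finish_job())"
```

```text
the job is handed in; nothing more can be done
None
```

I drew the reader's arm back until it stayed open and set the grey long tag flat on the bed over the window, about 5 mm off the steel edge. Then I let go, nudged the knob past centre so the arm sprang onto the tag, and handed the job in at about 20 s.

**Last checks:**
- The tag's far side lies along the edge, measured at y = 45.2 and 45.8 mm at its two corners against 45. It is centred to 0.2 mm.
- The arm rests at about 0.18 rad, against about 0.2 expected. The knob's distance from the pin measures 123 mm, as given.
- The robot stands clear with about zero force, and I did not touch the yellow, square or round tags.

**What failed or disagreed:**
- The first pull passed over the knob without touching it. The wrist depth image showed the fingertips about 8 to 12 mm behind the reported TCP for openings from shut to about 44 mm, not 22 mm ahead as stated. I used the measured value from then on.
- The reader's origin is not at the middle of its black base, so my first fit was about 27 mm out. I redid it from the window, edge and knob.
- In the last view the edge measured 145 mm long instead of 150, and the tag's centre measured y = 21.4 instead of 20. I put both down to picking corners in the picture.

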